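Set the stop of a slicing guide without backlash

TASK

Set the bread-slicing guide for thicker slices: turning only its knob, bring the yellow pointer of the stop to the red marker. The screw has play, so first wind the stop away from the knife posts until the pointer is about half a centimetre beyond the marker, then bring it back towards the posts until the pointer lines up with the marker, so that the brass nut is left pressing on the stop from behind and the stop cannot give when a loaf is pushed against it. Let go of the knob, do not touch the stop itself, and leave the things standing around undisturbed.

Things in the scene. Friction and masses are not known exactly. Their poses are not given: they have to be found in the camera images.
- guide: Slicing guide, fixed to the worktop: pale wooden board 130 (x) x 360 (y) mm, its top 22 mm above the worktop. Origin: centre of the underside. Its x points away from the robot, its y runs along the board, z up. Two pairs of 106 mm high steel knife posts stand at y = -140 mm; a grey gear head with a face that slopes 30 degrees down towards +y (the end of the board) is at y = 72 to 175 mm, up to 108 mm high without the knob. Between them a screw moves the stop along y.
- marker: Red clip on the front edge of the board, 8 mm wide along y, 22 mm tall with its small raised tip; fixed, its place along the board differs each time: 12 to 24 mm on the +y side of where the pointer starts, give or take 2.5 mm. Origin: on its centre line, 18.5 mm above the worktop; axes as the guide's.
- stop_pointer (a point): Tip of the yellow pointer of the stop, which slides along the front edge of the board; axes as the guide's. Aligned when its y along the guide equals the marker's.
- stop: The stop: wooden fence plate (92 x 8 x 86 mm, its top 110 mm above the worktop) on a black carriage with a window in which the nut sits; slides along the guide's y on rods with about 3 N of friction. Origin: centre of the window. +y is away from the knife posts.
- nut_mid (a point): Centre of the brass nut (22 mm long along y) in the window of the stop (28 mm long along y), so there are 6 mm of play: 3 mm to either side when the nut is centred. With the nut's y along the guide 3 mm less than that of the stop's origin it bears on the window's wall nearest the knife posts and pushes the stop towards the posts; with it 3 mm more it pushes the stop away from them. The nut moves with the knob by 12 mm per radian, without play.
- knob (a joint): Knob angle, rad. 0 at the start, range -1.0 to 5.5. Growing = anticlockwise as seen looking at the knob's face = nut and stop away from the knife posts (+y). Turns with about 0.1 N m of friction and stays where it is left.
- knob_grip (a point): Grip point of the knob, on its axis in the middle of its black bar grip: bar 64 mm long (this point's x), 16 mm thick (its y), 42 mm tall (z), reaching from 24 mm below this point to 18 mm above it. The point turns with the knob; its z is the knob's axis, pointing out of the sloping face, 30 degrees from vertical, leaning towards +y of the guide. The face lies 40 mm below this point along the axis, with a steel collar of radius 30 mm and 9 mm high on it.
- mug: Yellow and cream mug, 78 x 114 x 92 mm, loose bystander. Origin under its centre.
- tin: Green food tin, 57 mm across, 72 mm high, loose bystander. Origin under its centre.
- salt: Salt shaker, 44 mm across, 90 mm high, loose bystander. Origin under its centre.
- lemon: Lemon, 72 x 57 x 58 mm, loose bystander.

How it is judged (in metres and radians):
On the way:
1. the stop is wound beyond the marker: its pointer at least 3 mm on the far (+y) side of it (y of stop_pointer in the frame of marker above 0.003 m), for 0.1 s.
At the end, for the whole second after the job is handed in: The pointer is within 2.5 mm of the marker along the guide, the nut bears on the wall of the window nearest the knife posts (its centre at least 2 mm to that side of the window's centre; 3 mm is full contact), and the stop is at rest (y of stop_pointer in the frame of marker between -0.0025 and 0.0025 m and y of nut_mid in the frame of stop below -0.002 m and linear speed of stop below 0.005 m/s); the robot touches nothing.
It fails at once if the robot touches the stop itself (contact force between any of the arm, the fingers and stop above 1 N).
It fails at once if a bystander is moved by more than 20 mm (distance of any of mug, tin, salt, lemon from where it was at the start of the episode above 0.02 m).
It also fails if it takes over 72 s, if anything falls off the work surface, if the arm or the gripper's body presses on something with over 40 N, if the wrist force passes 120 N, or if a joint passes its speed limit or range.

ROBOT

A 6-joint arm with a two-finger parallel gripper is mounted at the origin on a cart in front of the work surface, level with it; the furniture and walls round the work are solid. World frame = base frame: x ahead of the robot, y to its left, z up, the work surface at z = 0. Lengths are in mm, angles in rad, forces in N, time in s.
With the tool pointing down it reaches from about 275 to 750 mm from the base axis. Payload 10.2 kg.
Tool frame: the origin (TCP) lies midway between the tips of the shut fingers; the grasp point (between the pads) lies 19 mm behind it; z points along the fingers, y is the direction in which the jaws open and shut (so a half turn about z gives the same grasp; the last joint's range is limited). The gripper opens to 85 mm and grips with 20 to 120 N. Pads are 22 mm wide; open, the fingers measure 114 mm over their backs; the gripper's body (76 mm by 85 mm) begins 54 mm behind the grasp point. The pads swing forward as they close: fully open they stand 13 mm farther back than shut.
Start: joints at [-1.568, 0.313, 1.498, -0, 1.331, -0.223], TCP at [117.526, -511.682, 231.294] pointing down, gripper open.
Joint ranges: [-2.94, 2.94], [-0.97, 2.17], [0.19, 2.56], [-1.23, 4.37], [0.02, 3.11], [-2.88, 2.88]. Speed limits (rad/s): [2.39, 2.39, 3.01, 3.14, 3.14, 3.14].

INTERFACE

Orientations are given as a unit quaternion [w, x, y, z].
In Python, from rig import sense, capture, finish_job, search_frame, trace gives the robot as it stands.
- The arm moves only by the tool arm_command, never from a script. Its argument "steps" is one flat list of numbers, 5 for each row, row after row: the shift along the world's x, y, z in units of 50 mm (1.0 is 50 mm), then the turn about the world's z in units of 5 degrees (1.0 is 5 degrees), then the opening in per cent of the stroke, from 0 (shut) to 100 (fully open). In form: [dx, dy, dz, twist, fingers, dx, dy, dz, twist, fingers, ...]. A call has 1 to 5 rows; each row shifts and turns the commanded pose from where the row before left it; what a row does not reach is not made up. A row lasts 1/8 s, in which the tool goes at most 62.5 mm and 10.7 degrees, less where a joint would pass 70% of its speed; a pose out of reach is approached as far as the arm can. A call is refused whole if a number of a shift passes 1 or a number of a turn 1, either way. A call with a gripper value outside its range is refused whole. The fingers move at their own pace and stop on an object; "grip_force" is the grip in N (left out, the last holds). Time passes only in rows, so rows that do not move let the fingers close. It gives the time, the measured TCP pose, the force and the opening at its end, in the units of the state.
- sense(): the state, without advancing time (a new reading comes with each control period).
- capture(name): name is "side" or "top"; returns a dict with "frame" (400x640x3 uint8, blue, green, red), "fov_y" (degrees; the focal length in pixels is half the picture's height over the tangent of half this angle, whatever the lens; pixels are square), "cx", "cy" (the principal point, pixels), "extrinsics" (4x4, takes a point from world to camera coordinates). Camera axes: x right, y down, z forward; pixel columns grow to the right and rows downward; lengths in mm; the calibration is good to about 2 mm. A picture is of the moment at which its call begins. There is no depth.
- finish_job(): hands the job in, once; it reports no verdict.
Trained networks look in a picture, given as the dict that the camera call returned (one of the last four; its "shot" number tells which), for a name from the list of things; names that differ only in an ending like _2 or _b are one class to them, and where a whole thing is asked for, a point or a joint stands for the part that bears it (a point fixed in the world has none). Each returns a list of dicts, best first, with "score" (0 to 1); they miss things now and then, are a little off and sometimes report something else, mostly with a low value. They report only what shows in the picture. A call takes as long as a camera call.
- search_frame(picture, target): "point" ([x, y, z] in mm, in world coordinates, good to about 4 mm: the middle of the surface that is visible of it).
- trace(picture, target): "mask" (400x640 bool, what is visible of it).
The state is a dict: "time_s": time; "joints": joint angles; "dq": joint speeds; "tau": joint torques, N m; "eef_pos": TCP position; "ee_rot": TCP orientation; "force": force on the tool from outside, world axes, zero at the start; "wrist_torque": the same for the moment, N m; "grip_width": opening from 0.0 (shut) to 1.0 (fully open).
Only numpy, scipy, OpenCV 4.12 (cv2) and the standard library are available. Lean on these libraries where they do the work, as an engineer would, in place of code of your own. Each camera call takes 0.05 s, during which the arm holds its last target. There are 200 camera calls.

## Working session

There is one attempt and no reset: what is moved stays moved. The work goes in short steps, Python scripts to look and compute and a tool call to move; the robot and the scene stay as the last step left them, time stands still between calls to the robot, and variables do not carry over. Pictures are saved under pics/ and viewed, on a budget of 10 in all, crops included, one or two more only if the job needs it, and the job is handed in when it is done.

Besides the shell and the picture viewer there is one more tool, called after "Request:" by a JSON object that holds its "name" and its "arguments". arm_command: Moves the arm, as the interface text tells. Its arguments: {"type":"object","properties":{"steps":{"type":"array"},"grip_force":{"type":"number"}},"required":["steps"]}

```bash
mkdir -p pics; ls; cat > h.py <<'E'
import numpy as np, cv2
from rig import *
def K(p):
    f=200/np.tan(np.radians(p['fov_y'])/2); return f,p['cx'],p['cy']
def proj(p,X):
    f,cx,cy=K(p); E=np.array(p['extrinsics']); c=np.atleast_2d(X)@E[:3,:3].T+E[:3,3]
    return np.c_[cx+f*c[:,0]/c[:,2],cy+f*c[:,1]/c[:,2]]
def ray(p,uv):
    f,cx,cy=K(p); E=np.array(p['extrinsics']); R=E[:3,:3]
    d=R.T@np.array([(uv[0]-cx)/f,(uv[1]-cy)/f,1]); return -R.T@E[:3,3],d
def onplane(p,uv,z):
    o,d=ray(p,uv); return o+d*(z-o[2])/d[2]
E
python3 - <<'E'
from h import *
for n in ['side','top']:
    p=capture(n); cv2.imwrite(f'pics/{n}0.png',p['frame'])
    print(n,K(p),np.round(np.linalg.inv(p['extrinsics'])[:3,3]))
    for t in ['guide','marker','stop_pointer','stop','nut_mid','knob_grip','mug','tin','salt','lemon']:
        print(t,[(np.round(r['point']),round(r['score'],2)) for r in search_frame(p,t)][:2])
print(sense())
E
```

```text
pics
side (np.float64(455.9458729886071), 321.59569821828427, 210.57628263918136) [-549.  187.  933.]
guide [(array([454., 172.,  48.]), 0.77)]
marker [(array([ 496., -282.,   54.]), 0.65)]
stop_pointer [(array([521.,  19.,  68.]), 0.64)]
stop [(array([520.,  27.,  74.]), 0.5)]
nut_mid [(array([508.,  39.,  62.]), 0.55)]
knob_grip [(array([462., 246., 107.]), 0.86)]
mug [(array([534., 541.,  61.]), 0.81), (array([460., 249., 112.]), 0.67)]
tin [(array([ 495., -283.,   57.]), 0.74)]
salt [(array([695., 262.,  48.]), 0.58)]
lemon [(array([ 362., -233.,   45.]), 0.57)]
top (np.float64(441.15446488396833), 320.3940556250283, 202.72577121318668) [ 279.  114. 1520.]
guide [(array([491., 102.,  41.]), 0.66)]
marker []
stop_pointer [(array([506.,  24.,  65.]), 0.8)]
stop [(array([502.,  25.,  68.]), 0.88)]
nut_mid []
knob_grip [(array([470., 246., 118.]), 0.72)]
mug [(array([572., 548.,  42.]), 0.82)]
tin [(array([ 514., -280.,   68.]), 0.72)]
salt [(array([700., 264.,  48.]), 0.5)]
lemon [(array([ 379., -241.,   49.]), 0.76)]
{'time_s': 1.1, 'joints': array([-1.56845518e+00,  3.12923741e-01,  1.49768545e+00,  1.61669012e-05,
        1.33101536e+00, -2.23398717e-01]), 'dq': array([ 0.00111185,  0.00110867,  0.0006882 , -0.00010118, -0.00137157,
        0.00091857]), 'tau': array([-8.50034830e-04, -4.12178993e+01, -2.59901762e+01, -3.04089799e-04,
        5.37732813e-04, -1.87519674e-05]), 'eef_pos': array([ 117.5022746 , -511.69110207,  231.2875049 ]), 'ee_rot': array([-1.49824553e-05,  9.93637165e-01,  1.12628524e-01,  9.56313054e-06]), 'force': array([-0.58459796,  0.07218867, -0.5781278 ]), 'wrist_torque': array([ 0.05204106,  0.02902339, -0.02570059]), 'grip_width': 1.0033233592038178}
```

View pics/side0.png

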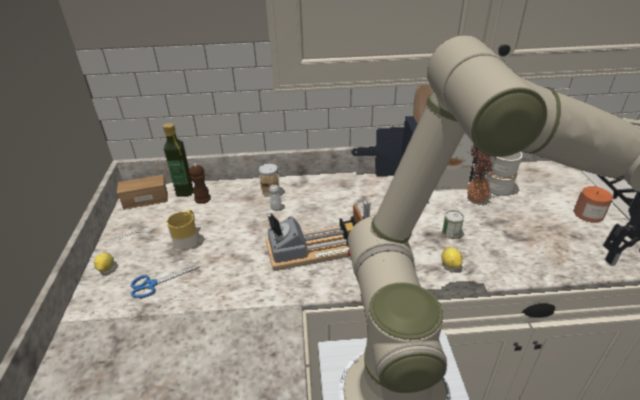

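View pics/top0.png

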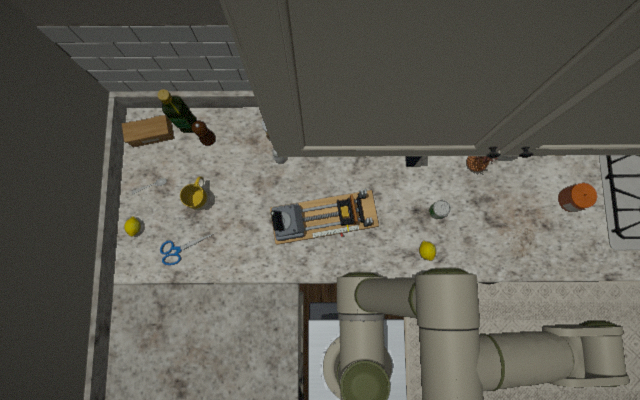

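```bash
python3 - <<'E'
import cv2,numpy as np
a=cv2.resize(cv2.imread('pics/top0.png')[180:252,262:390],None,fx=6,fy=6,interpolation=cv2.INTER_CUBIC)[:300*2]
b=cv2.resize(cv2.imread('pics/side0.png')[190:275,250:378],None,fx=6,fy=6,interpolation=cv2.INTER_CUBIC)
c=np.vstack([a,b]); print(c.shape)
cv2.imwrite('pics/c0.png',cv2.resize(c,None,fx=.63,fy=.63,interpolation=cv2.INTER_AREA))
E
```

```text
(942, 768, 3)
```

View pics/c0.png

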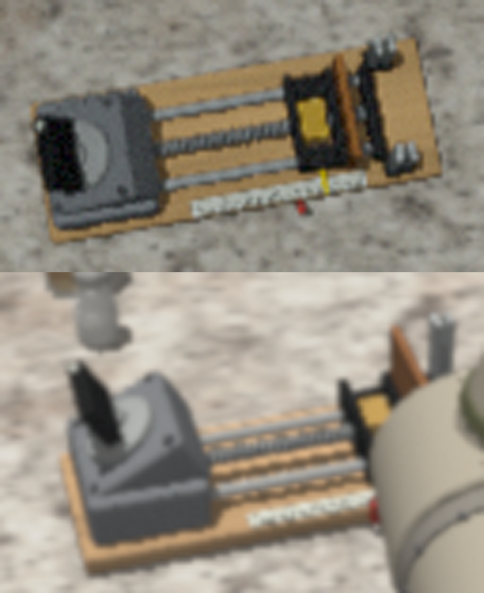

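```bash
cat >> h.py <<'E'
def G(x,y,yaw):
    c,s=np.cos(yaw),np.sin(yaw); return np.array([[c,-s,0],[s,c,0],[0,0,1]]),np.array([x,y,0.])
def barpts(yk,zk,th=0):
    ax=np.array([0,.5,.866]); u=np.array([1,0,0]); v=np.array([0,.866,-.5])
    a=np.cos(th)*u+np.sin(th)*v; b=-np.sin(th)*u+np.cos(th)*v
    return np.array([[0,yk,zk]+a*i*32+b*j*8+ax*k for i in(-1,1) for j in(-1,1) for k in(-24,18)])
E
python3 - <<'E'
from h import *
from scipy.optimize import least_squares
P={n:capture(n) for n in('top','side')}
c=np.array([[372.6,190],[378.7,226.3],[275.8,244],[270.7,207.8]])
m=np.array([[65,-180,22],[-65,-180,22],[-65,180,22],[65,180,22.]])
s=np.array([[66,455],[88,572]])/3.78; s[:,1]-=272/3.78; s+= [250,190]
def f(q):
    R,t=G(*q); X=m@R.T+t
    return np.r_[(proj(P['top'],X)-c).ravel(),(proj(P['side'],X[[2]])-s[[1]]).ravel()]
r=least_squares(f,[490,100,.1]); print(r.x,np.round(r.fun,1))
R,t=G(*r.x)
for n,uv in(('ptr',(348,227.6)),('mk',(342.2,235))):
    print(n,R.T@(onplane(P['top'],uv,22)-t))
obs={}
for n in P:
    k=trace(P[n],'knob_grip')[0]['mask']; ys,xs=np.nonzero(k); print(n,xs.min(),xs.max(),ys.min(),ys.max(),k.sum())
    d=(P[n]['frame'].max(2)<45); d&=cv2.dilate(k.astype(np.uint8),np.ones((5,5)))>0
    ys,xs=np.nonzero(d); print('dark',xs.min(),xs.max(),ys.min(),ys.max(),d.sum()); obs[n]=np.array([xs.mean(),ys.mean()]); 
def cen(n,q):
    h=cv2.convexHull(proj(P[n],barpts(q[0],q[1])@R.T+t+R@[q[2],0,0]).astype(np.float32)); M=cv2.moments(h); return np.array([M['m10']/M['m00'],M['m01']/M['m00']]),M['m00']
g=lambda q:np.r_[cen('top',q)[0]-obs['top'],cen('side',q)[0]-obs['side']]
k=least_squares(g,[125,115,0]); print(k.x,k.fun,cen('top',k.x)[1],cen('side',k.x)[1]); print('world',R@[k.x[2],k.x[0],k.x[1]]+t)
E
```

```text
[4.90834240e+02 1.01458893e+02 1.73747977e-01] [-0.2 -0.1  1.3  0.3  0.2  1.5 -0.8  0.5 -0.6 -2.6]
ptr [-48.86510775 -71.84346175  22.        ]
mk [-70.19370814 -47.61857545  22.        ]
top 271 291 210 230 364
dark 272 283 211 230 178
side 268 290 214 241 383
dark 270 280 216 234 110
[125. 115.   0.] [ 9.80885566 -0.64317002 10.68881876 -0.76861443] 232.23907415522262 211.65290341270156
world [469.22485216 224.57686183 115.        ]
```

```bash
python3 - <<'E'
from h import *
from scipy.optimize import least_squares
P={n:capture(n) for n in('top','side')}
R,t=G(490.8,101.5,.1737)
obs={}
for n in P:
    k=trace(P[n],'knob_grip')[0]['mask']
    d=(P[n]['frame'].max(2)<60)&(cv2.dilate(k.astype(np.uint8),np.ones((5,5)))>0)
    q,l,st,ce=cv2.connectedComponentsWithStats(d.astype(np.uint8)); i=1+st[1:,4].argmax(); obs[n]=ce[i]; print(n,st[i],ce[i])
def cen(n,q):
    h=cv2.convexHull(proj(P[n],barpts(q[0],q[1])@R.T+t+R@[q[2],0,0]).astype(np.float32)); M=cv2.moments(h); return np.array([M['m10']/M['m00'],M['m01']/M['m00']]),M['m00'],h.reshape(-1,2).min(0),h.reshape(-1,2).max(0)
g=lambda q:np.r_[cen('top',q)[0]-obs['top'],cen('side',q)[0]-obs['side']]
k=least_squares(g,[135,115,0],diff_step=.01,x_scale=[10,10,10]); print(k.x,k.fun,cen('top',k.x),cen('side',k.x)); print('world',R@[k.x[2],k.x[0],k.x[1]]+t)
E
```

```text
top [272 211  12  21 191] [277.35078534 221.02617801]
side [270 216  12  20 131] [275.07633588 225.67938931]
[155.70112172 119.74406573   0.        ] [ 0.17860209  0.73841934 -0.06174067 -0.12298498] (array([277.52938743, 221.76459735]), 238.10651132883504, array([270.1483 , 211.20073], dtype=float32), array([284.9839 , 232.10637], dtype=float32)) (array([275.01459521, 225.55640433]), 220.29904632410035, array([266.70383, 212.7976 ], dtype=float32), array([283.5143 , 238.18773], dtype=float32))
world [463.89051046 254.85813861 119.74406573]
```

Request:
{"name": "arm_command", "arguments": {"steps": [0.9,0.5,0.2,-0.6,100,0.9,0.6,0.2,0,100,0.9,0.8,0,0,100,0.7,0.9,0,0,100,0.5,0.9,0,0,100]}}

```text
time_s: 2.12
eef_pos: [313.6, -325.0, 251.3]
ee_rot: [0.0, 0.996, 0.087, 0.0]
force: [0.2, 0.2, 0.5]
grip_width: 0.995
```

Request:
{"name": "arm_command", "arguments": {"steps": [0.4,1,0,0,60,0.4,1,0,0,60,0.4,1,0,0,60,0.4,1,0,0,60,0.4,1,0,0,60]}}

```text
time_s: 2.75
eef_pos: [412.9, -75.0, 251.6]
ee_rot: [0.0, 0.996, 0.087, 0.0]
force: [0.8, -1.4, -0.2]
grip_width: 0.597
```

Request:
{"name": "arm_command", "arguments": {"steps": [0.4,1,0,0,60,0.4,1,0,0,60,0.3,1,0,0,60,0.2,1,0,0,60,0,1,0,0,60]}}

```text
time_s: 3.38
eef_pos: [477.8, 175.1, 251.2]
ee_rot: [0.0, 0.996, 0.087, 0.0]
force: [0.4, -0.3, -0.1]
grip_width: 0.601
```

```bash
cat >> h.py <<'E'
def crops(name,tb=(180,252,262,390),sb=(190,275,250,378),s=4.6):
    o=[]
    for n,(a,b,c,d) in(('top',tb),('side',sb)):
        p=capture(n); cv2.imwrite(f'pics/{name}_{n}.png',p['frame']); o.append(cv2.resize(p['frame'][a:b,c:d],None,fx=s,fy=s,interpolation=cv2.INTER_CUBIC))
    w=min(i.shape[1] for i in o); c=np.vstack([i[:,:w] for i in o])[:600]; cv2.imwrite(f'pics/{name}.png',c); print(c.shape,o[0].shape)
E
python3 -c "
from h import *
crops('c1',sb=(205,275,250,390),s=4.2)"
```

```text
(596, 538, 3) (302, 538, 3)
```

View pics/c1.png

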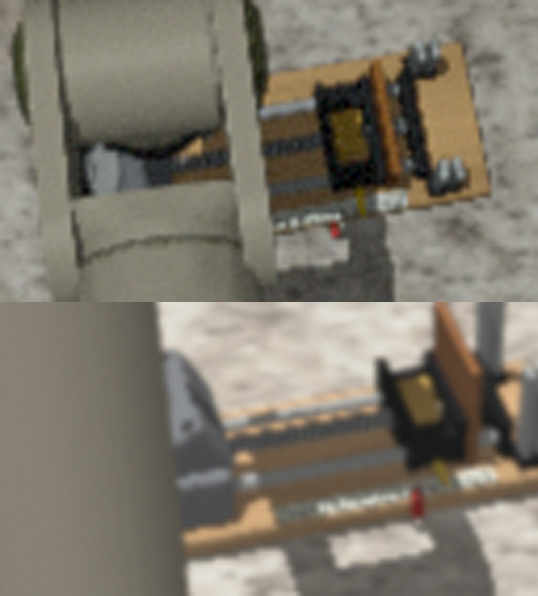

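```bash
cat >> h.py <<'E'
R,t=G(490.8,101.5,.1737)
def blob(p,hl,hh,roi,smin=110):
    a,b,c,d=roi; h=cv2.cvtColor(p['frame'][a:b,c:d],cv2.COLOR_BGR2HSV).astype(int)
    hue=(h[...,0]+90)%180-90
    m=(hue>=hl)&(hue<=hh)&(h[...,1]>smin)&(h[...,2]>45)
    n,l,st,ce=cv2.connectedComponentsWithStats(m.astype(np.uint8),connectivity=8)
    return [(st[i,4],np.round(ce[i]+[c,a],2),st[i,:4]+[c,a,0,0]) for i in np.argsort(-st[1:,4])+1][:3]
E
python3 - <<'E'
from h import *
for n,roi in(('top',(222,242,325,365)),('side',(236,262,335,372))):
    p=capture(n)
    print(n,'yellow',blob(p,22,34,roi,150)); print(' red',blob(p,-10,6,roi,150))
    # guide scale check: tip of pointer assumed z=24,x=-60 ; print image coords of guide y ticks
    for y in(-80,-70,-60,-50,-40): print(y,np.round(proj(p,np.array([[-60,y,22],[-66,y,18.5]])@R.T+t),1).tolist())
E
```

```text
top yellow [(np.int32(10), array([347.4, 226.9]), array([346, 225,   3,   6]))]
 red [(np.int32(4), array([341.25, 233.75]), array([341, 233,   2,   3]))]
-80 [[351.0, 230.4], [351.2, 232.2]]
-70 [[348.1, 230.9], [348.3, 232.7]]
-60 [[345.2, 231.4], [345.5, 233.3]]
-50 [[342.3, 232.0], [342.6, 233.8]]
-40 [[339.4, 232.5], [339.7, 234.3]]
side yellow [(np.int32(4), array([354.5, 244. ]), array([354, 243,   2,   3]))]
 red [(np.int32(8), array([349.  , 253.25]), array([348, 252,   3,   4]))]
-80 [[359.2, 249.0], [359.8, 251.1]]
-70 [[356.0, 249.6], [356.5, 251.8]]
-60 [[352.7, 250.2], [353.3, 252.4]]
-50 [[349.5, 250.8], [350.1, 253.0]]
-40 [[346.2, 251.4], [346.8, 253.6]]
```

Request:
{"name": "arm_command", "arguments": {"steps": [-0.1,0.9,0,0,60,-0.2,0.74,-0.4,0,60,0,0,-0.8,0,60,0,0,-0.5,0,60,0,0,0,0,60]}}

```text
time_s: 4.2
eef_pos: [462.2, 254.0, 165.1]
ee_rot: [0.0, 0.996, 0.086, -0.002]
force: [0.3, 0.4, 0.9]
grip_width: 0.6
```

```bash
python3 -c "
from h import *
crops('c2',tb=(175,245,240,380),sb=(175,250,220,360),s=4)"
```

```text
(580, 560, 3) (280, 560, 3)
```

View pics/c2.png

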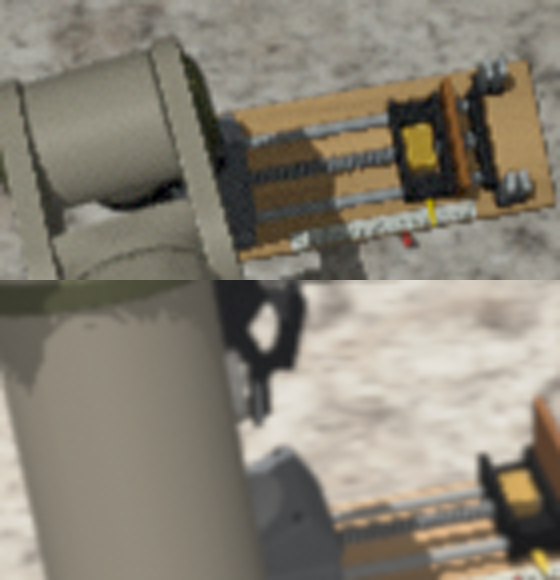

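Request:
{"name": "arm_command", "arguments": {"steps": [0,0.04,-0.4,0,60,0,0,-0.3,0,60,0,0,-0.2,0,60,0,0,-0.1,0,60,0,0,0,0,60], "grip_force": 20}}

```text
time_s: 4.92
eef_pos: [462.6, 257.3, 116.4]
ee_rot: [0.0, 0.996, 0.087, 0.0]
force: [-0.7, 0.3, 0.5]
grip_width: 0.598
```

Request:
{"name": "arm_command", "arguments": {"steps": [0,0,-0.1,0,50,0,0,0,0,40,0,0,0,0,40]}}

```text
time_s: 5.3
eef_pos: [462.6, 257.3, 111.4]
ee_rot: [-0.0, 0.996, 0.087, 0.0]
force: [-0.4, 0.1, 0.1]
grip_width: 0.399
```

Request:
{"name": "arm_command", "arguments": {"steps": [0,0,0,0,30,0,0,0,0,30]}}

```text
time_s: 5.55
eef_pos: [462.7, 257.2, 111.6]
ee_rot: [0.0, 0.996, 0.087, 0.0]
force: [-0.8, -2.6, 3.9]
grip_width: 0.334
```

Request:
{"name": "arm_command", "arguments": {"steps": [0,0,0,1,28,0,0,0,1,28,0,0,0,1,28,0,0,0,1,28,0,0,0,1,28]}}

```text
time_s: 6.18
eef_pos: [464.5, 256.2, 113.2]
ee_rot: [0.002, 0.953, 0.301, 0.002]
force: [2.5, -12.1, 12.9]
grip_width: 0.317
```

Request:
{"name": "arm_command", "arguments": {"steps": [0,0,0,1,28,0,0,0,1,28,0,0,0,1,28,0,0,0,1,28,0,0,0,1,28]}}

```text
time_s: 6.8
eef_pos: [466.5, 256.2, 113.9]
ee_rot: [0.003, 0.866, 0.501, 0.004]
force: [9.9, -12.3, 9.0]
grip_width: 0.283
```

```bash
cat >> h.py <<'E'
def soft(p,kind,roi):
    a,b,c,d=roi; f=p['frame'][a:b,c:d].astype(float); B,Gc,Rr=f[...,0],f[...,1],f[...,2]
    w=(Rr-1.6*Gc-10) if kind=='red' else (np.minimum(Gc,Rr*.8)-2.2*B-10)
    w=np.clip(w,0,None); ys,xs=np.mgrid[a:b,c:d]; s=w.sum()+1e-9
    return np.array([(w*xs).sum()/s,(w*ys).sum()/s]),s
def gy(p,uv,x,z):
    # guide y of point with known guide x... use ray-plane z then slide along guide x to given x is not possible; solve from plane x=const,z free by least squares
    o,d=ray(p,uv); o=R.T@(o-t); d=R.T@d
    k=(z-o[2])/d[2]; return (o+k*d)
def measure(n=4,rois={'top':((222,242,318,365),(228,242,325,358)),'side':((236,256,318,372),(245,262,325,368))}):
    out={}
    for c in('top','side'):
        L=[]
        for i in range(n):
            p=capture(c); y,sy=soft(p,'yel',rois[c][0]); r,sr=soft(p,'red',rois[c][1]); L.append(np.r_[y,sy,r,sr])
        L=np.mean(L,0); out[c]=(p,L); print(c,np.round(L,2),'ptr',np.round(gy(p,L[:2],0,24),1),'mk',np.round(gy(p,L[3:5],0,18.5),1))
    return out
E
python3 -c "
from h import *
measure(2)
s=sense();print(s['joints'].round(2),s['wrist_torque'].round(2))"
```

```text
top [344.48 226.05 680.1  341.2  234.31 150.9 ] ptr [-41.7 -60.9  24. ] mk [-66.9 -45.   18.5]
side [  0.     0.     0.   348.9  252.68 272.3 ] ptr [3905.3 1942.8   24. ] mk [-63.6 -47.1  18.5]
[ 0.28  0.45  1.64 -0.    1.05  0.81] [-2.   -1.95 -0.01]
```

Request:
{"name": "arm_command", "arguments": {"steps": [0.06,-0.06,0,1,28,0,0,0,1,28,0,0,0,1,28,0,0,0,1,28,0,0,0,1,28]}}

```text
time_s: 7.62
eef_pos: [467.1, 253.8, 111.9]
ee_rot: [0.001, 0.737, 0.676, 0.001]
force: [5.9, -7.0, 0.2]
grip_width: 0.284
```

Request:
{"name": "arm_command", "arguments": {"steps": [0,0,0,1,28,0,0,0,1,28,0,0,0,1,28,0,0,0,0,28]}}

```text
time_s: 8.12
eef_pos: [467.7, 253.9, 111.7]
ee_rot: [0.002, 0.643, 0.766, 0.002]
force: [9.6, -2.5, -3.1]
grip_width: 0.278
```

```bash
python3 -c "
from h import *
measure(2)
crops('c3',tb=(200,245,290,390),sb=(195,265,280,390),s=5)
s=sense();print(s['joints'].round(2),s['wrist_torque'].round(2))"
```

```text
top [342.74 226.75 835.4  341.17 234.35 161.8 ] ptr [-43.  -54.6  24. ] mk [-67.  -44.9  18.5]
side [  0.     0.     0.   348.99 252.54 298.  ] ptr [3905.3 1942.8   24. ] mk [-63.2 -47.6  18.5]
(575, 500, 3) (225, 500, 3)
[ 0.28  0.45  1.63 -0.    1.05  0.11] [-0.6  -1.5  -0.14]
```

View pics/c3.png

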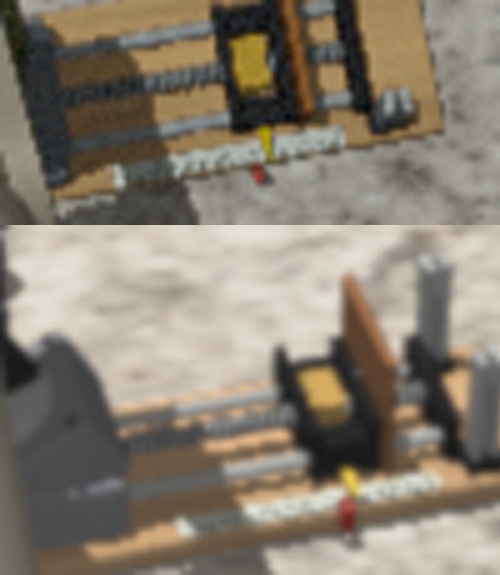

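```bash
python3 -c "
from h import *
p=capture('side')['frame']; print(p[241:252,345:355].tolist().__str__().replace(']],',']],\n'))
p=capture('top')['frame']; print(p[222:233,338:348].tolist().__str__().replace(']],',']],\n'))
for n in('top','side'):
  P=capture(n);print(n,np.round(proj(P,np.array([[-50,-50,24],[-60,-50,24],[-50,-40,24],[-66,-50,18.5]])@R.T+t),2).tolist())
"
```

```text
[[[25, 25, 25], [26, 25, 25], [27, 27, 27], [27, 26, 27], [26, 26, 25], [27, 27, 28], [29, 27, 27], [27, 26, 27], [26, 25, 25], [28, 27, 26]],
 [[29, 28, 27], [29, 28, 26], [26, 27, 27], [29, 36, 39], [30, 41, 45], [30, 36, 39], [28, 28, 29], [28, 28, 27], [27, 27, 27], [27, 27, 28]],
 [[27, 27, 26], [28, 28, 30], [28, 42, 48], [37, 78, 90], [44, 99, 117], [40, 82, 96], [34, 53, 61], [36, 42, 47], [34, 40, 45], [34, 38, 43]],
 [[31, 33, 36], [34, 38, 44], [39, 66, 77], [53, 123, 144], [68, 167, 196], [63, 150, 177], [53, 99, 118], [51, 70, 83], [51, 65, 77], [57, 71, 85]],
 [[47, 58, 68], [49, 61, 73], [54, 80, 95], [65, 134, 158], [78, 190, 220], [81, 194, 223], [75, 143, 169], [78, 108, 130], [82, 105, 123], [100, 124, 141]],
 [[76, 98, 118], [80, 105, 127], [86, 115, 138], [90, 142, 167], [83, 178, 209], [84, 198, 225], [99, 173, 203], [129, 165, 187], [143, 168, 183], [162, 186, 198]],
 [[134, 161, 183], [146, 173, 196], [147, 175, 196], [141, 174, 194], [108, 168, 191], [88, 191, 218], [120, 199, 219], [178, 210, 217], [195, 213, 215], [202, 217, 218]],
 [[188, 210, 217], [202, 
[... 1839 characters left out ...]
6, 173, 166], [154, 162, 156], [166, 175, 169]],
 [[168, 176, 170], [163, 170, 165], [133, 140, 134], [156, 160, 154], [151, 165, 163], [51, 144, 154], [87, 131, 134], [163, 170, 165], [128, 133, 128], [139, 147, 141]],
 [[154, 164, 159], [166, 174, 167], [154, 161, 156], [152, 157, 152], [171, 178, 173], [62, 126, 135], [65, 126, 131], [113, 131, 135], [79, 95, 101], [92, 105, 116]],
 [[139, 151, 145], [122, 136, 135], [108, 119, 127], [99, 104, 130], [111, 122, 125], [58, 92, 99], [61, 89, 99], [77, 91, 97], [70, 84, 89], [97, 110, 114]]]
top [[341.79, 229.01], [342.34, 231.89], [338.91, 229.53], [342.59, 233.78]]
side [[348.49, 248.11], [349.5, 250.31], [345.26, 248.73], [350.07, 253.02]]
```

Request:
{"name": "arm_command", "arguments": {"steps": [0,0,0,1,28,0,0,0,1,28,0,0,0,1,28,0,0,0,1,28,0,0,0,1,28]}}

```text
time_s: 9.25
eef_pos: [470.5, 253.6, 111.8]
ee_rot: [0.005, 0.462, 0.887, 0.003]
force: [28.0, -2.8, -16.1]
grip_width: 0.283
```

Request:
{"name": "arm_command", "arguments": {"steps": [0,0,0,1,28,0,0,0,1,28,0,0,0,1,28,0,0,0,1,28,0,0,0,0,28]}}

```text
time_s: 9.88
eef_pos: [471.5, 256.3, 113.1]
ee_rot: [0.007, 0.302, 0.953, 0.006]
force: [27.3, 13.1, -8.7]
grip_width: 0.282
```

```bash
cat >> h.py <<'E'
def soft(p,kind,roi):
    a,b,c,d=roi; f=p['frame'][a:b,c:d].astype(float); B,Gc,Rr=f[...,0],f[...,1],f[...,2]
    w=(Rr-1.25*np.maximum(Gc,B)-18) if kind=='red' else (np.minimum(Gc,Rr*.85)-B-48)
    w=np.clip(w,0,None); ys,xs=np.mgrid[a:b,c:d]
    n,l,st,_=cv2.connectedComponentsWithStats((w>0).astype(np.uint8)); 
    if n>1: w=w*(l==1+np.argmax([w[l==i].sum() for i in range(1,n)]))
    s=w.sum()+1e-9
    return np.array([(w*xs).sum()/s,(w*ys).sum()/s]),s
def gap(n=3):
    for c,ry,rr,zy in(('top',(225,234,318,365),(228,242,325,358),24),('side',(242,254,318,372),(245,262,325,368),24)):
        L=[]
        for i in range(n):
            p=capture(c); y,sy=soft(p,'yel',ry); r,sr=soft(p,'red',rr); L.append(np.r_[y,sy,r,sr])
        L=np.mean(L,0); a=gy(p,L[:2],0,zy); b=gy(p,L[3:5],0,18.5)
        print(c,np.round(L,2),'ptr',a[:2].round(1),'mk',b[:2].round(1),'gap',round(a[1]-b[1],2))
E
python3 -c "
from h import *
gap()
s=sense();print(s['joints'].round(2),s['wrist_torque'].round(2))"
```

```text
top [339.73 227.42 581.82 341.24 234.38 224.  ] ptr [-43.4 -44.1] mk [-67.2 -45.1] gap 0.97
side [346.54 246.04 522.4  348.9  252.33 528.75] ptr [-39.6 -47.1] mk [-62.2 -47.6] gap 0.44
[ 0.28  0.45  1.63  0.    1.04 -0.68] [ 1.54 -3.95 -0.57]
```

Request:
{"name": "arm_command", "arguments": {"steps": [0.12,0.08,0,1,28,0,0,0,1,28,0,0,0,1,28,0,0,0,1,28,0,0,0,0.5,28]}}

```text
time_s: 10.8
eef_pos: [472.1, 258.2, 113.1]
ee_rot: [0.001, 0.109, 0.994, -0.0]
force: [-1.5, 0.1, 15.4]
grip_width: 0.284
```

```bash
python3 -c "
from h import *
gap()
s=sense();print(s['joints'].round(2),s['force'].round(1),s['wrist_torque'].round(2))"
```

```text
top [338.16 228.06 600.45 341.24 234.36 225.17] ptr [-44.6 -38.4] mk [-67.1 -45.1] gap 6.64
side [344.46 246.07 434.43 348.9  252.38 524.25] ptr [-38.1 -41.1] mk [-62.4 -47.5] gap 6.35
[ 0.28  0.46  1.61 -0.    1.07 -1.07] [-1.9 -0.5 16.5] [-1.94  1.11 -0.69]
```

Request:
{"name": "arm_command", "arguments": {"steps": [-0.04,-0.06,0,-1,28,0,0,0,-1,28,0,0,0,-1,28,0,0,0,-1,28,0,0,0,-1,28]}}

```text
time_s: 11.72
eef_pos: [471.6, 257.2, 113.5]
ee_rot: [0.003, 0.323, 0.946, 0.003]
force: [3.7, 7.3, 9.2]
grip_width: 0.285
```

Request:
{"name": "arm_command", "arguments": {"steps": [-0.04,0,0,-1,28,0,0,0,-1,28,0,0,0,-1,28,0,0,0,-1,28,0,0,0,0,28]}}

```text
time_s: 12.35
eef_pos: [469.5, 256.6, 112.8]
ee_rot: [0.002, 0.482, 0.876, 0.003]
force: [4.4, 5.6, 5.6]
grip_width: 0.28
```

```bash
python3 -c "
from h import *
gap()
s=sense();print(s['joints'].round(2),s['force'].round(1),s['wrist_torque'].round(2))"
```

```text
top [338.97 227.95 588.63 341.26 234.36 221.  ] ptr [-44.7 -41.2] mk [-67.1 -45.1] gap 3.94
side [345.51 246.11 502.6  348.89 252.35 534.83] ptr [-39.1 -44.1] mk [-62.3 -47.5] gap 3.39
[ 0.28  0.45  1.63  0.    1.05 -0.29] [5.1 5.  4.7] [ 0.89 -0.89  0.04]
```

Request:
{"name": "arm_command", "arguments": {"steps": [-0.03,-0.02,0,-1,28,0,0,0,-1,28,0,0,0,-1,28,0,0,0,-0.5,28,0,0,0,0,28]}}

```text
time_s: 13.28
eef_pos: [467.4, 255.0, 112.2]
ee_rot: [0.001, 0.609, 0.793, 0.002]
force: [4.4, 2.7, 3.5]
grip_width: 0.279
```

```bash
python3 -c "
from h import *
gap(6)
crops('c4',tb=(200,245,290,390),sb=(195,265,280,390),s=5)
s=sense();print(s['joints'].round(2),s['force'].round(1),s['wrist_torque'].round(2))"
```

```text
top [339.86 227.64 576.53 341.24 234.3  224.71] ptr [-44.2 -44.4] mk [-66.9 -45.1] gap 0.74
side [346.52 245.96 465.9  348.89 252.28 533.17] ptr [-39.3 -47.2] mk [-62.  -47.6] gap 0.4
(575, 500, 3) (225, 500, 3)
[0.28 0.45 1.63 0.   1.05 0.02] [4.3 2.7 2.6] [ 0.37 -0.67  0.09]
```

View pics/c4.png

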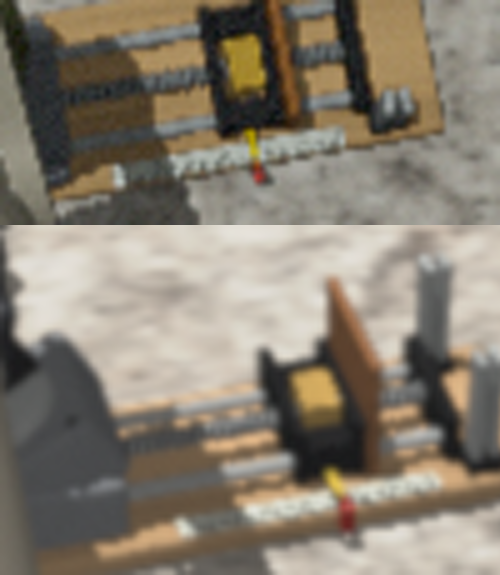

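Request:
{"name": "arm_command", "arguments": {"steps": [0,0,0,-0.4,28,0,0,0,0,28,0,0,0,0,45,0,0,0,0,60,0,0,0,0,60]}}

```text
time_s: 14.6
eef_pos: [465.7, 254.2, 111.0]
ee_rot: [-0.0, 0.623, 0.782, -0.0]
force: [0.3, 0.1, 0.3]
grip_width: 0.602
```

```bash
python3 -c "
from h import *
gap(6)
s=sense();print(s['eef_pos'],s['force'].round(1),s['wrist_torque'].round(2),s['grip_width'])"
```

```text
top [339.99 227.84 564.98 341.25 234.41 219.54] ptr [-45.  -44.7] mk [-67.3 -45.1] gap 0.36
side [346.57 245.98 465.53 348.89 252.29 527.08] ptr [-39.4 -47.3] mk [-62.1 -47.6] gap 0.3
[466.02883745 254.33655219 111.30514778] [0.  0.3 0.7] [-0.01 -0.03  0.01] 0.6033923029372988
```

Request:
{"name": "arm_command", "arguments": {"steps": [0,0,0.3,0,60,0,0,0.8,0,60,0,0,1,0,60,0,0,1,0,60,0,0,0,0,60]}}

```text
time_s: 15.82
eef_pos: [467.1, 254.7, 271.1]
ee_rot: [0.002, 0.623, 0.782, 0.003]
force: [-0.2, -0.6, -0.7]
grip_width: 0.599
```

```bash
python3 -c "
from h import *
gap(6)
s=sense();print(s['eef_pos'],s['force'].round(1))
p=capture('top');f=p['frame']
a=cv2.resize(f[195:240,320:375],None,fx=9,fy=9,interpolation=cv2.INTER_CUBIC); b=cv2.resize(cv2.imread('pics/c3_top.png')[195:240,320:375],None,fx=9,fy=9,interpolation=cv2.INTER_CUBIC)
c=cv2.resize(np.hstack([b,a]),(800,327)); cv2.imwrite('pics/c5.png',c)
for k in('mug','tin','salt','lemon'): print(k,[np.round(r['point']) for r in search_frame(p,k)[:1]])
"
```

```text
top [340.   227.85 560.16 341.24 234.39 214.21] ptr [-45.  -44.7] mk [-67.2 -45.1] gap 0.33
side [346.57 245.99 464.93 348.89 252.3  529.46] ptr [-39.4 -47.3] mk [-62.1 -47.6] gap 0.29
[465.98730064 254.31607295 266.09870565] [-0.8  0.7  0.7]
mug [array([569., 548.,  44.])]
tin [array([ 512., -282.,   64.])]
salt [array([ 380., -241.,   48.])]
lemon [array([ 376., -241.,   46.])]
```

View pics/c5.png

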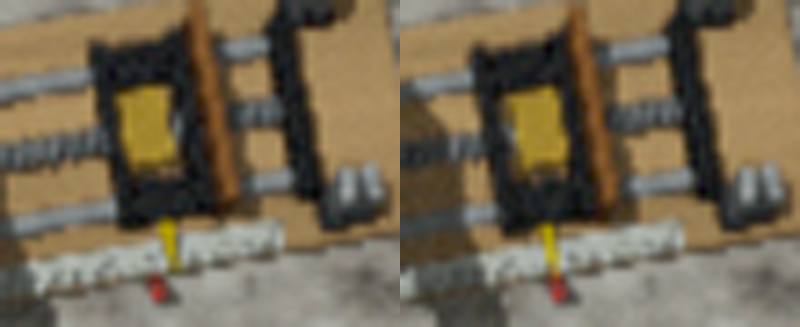

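The left picture was taken while winding out. The nut sits at the left of the window, with the gap to its right at (180,125). In the current picture on the right, the nut sits at the right, on the post side, with the gap to its left at (508,125). The pointer at (550,250) lines up with the marker at (558,288) along the guide's x. All as wanted, so I'm handing in.

```bash
python3 -c "
from rig import *
print(finish_job())"
```

```text
the job is handed in; nothing more can be done
None
```

I turned only the knob, with the gripper straddling its bar. First I wound the stop out until the pointer was about 6.5 mm past the red marker. Then I wound it back until the nut had taken up the play and the pointer lined up, opened the fingers and lifted clear.

**Final checks:**
- **Pointer:** it is 0.3 mm to the +y side of the marker in both cameras, and this did not change between opening the fingers and lifting away.
- **Nut:** in the last top picture it sits against the window wall nearest the knife posts, with the gap on the other side. I judged this by eye and did not measure it.
- **Contact:** the force reading was near zero after release, and the robot stayed well away from the stop.
- **Bystanders:** mug, tin and lemon are where they were, within the detector's error.

**Disagreed:** the last search for the salt shaker returned the lemon's position, probably because the arm blocked the view. I could not confirm the shaker's place, but the arm stayed far from it.

The job was handed in at about 16–17 s.

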